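# Show a bearing ball to the camera microscope

### The arm

A 7-joint arm with a two-finger parallel gripper is mounted at the origin on the work surface. World frame = base frame: x ahead of the robot, y to its left, z up, the work surface at z = 0. Lengths are in m, angles in degrees, forces in N, time in s.
With the tool pointing down it reaches from about 0.425 to 0.825 m from the base axis. Payload 3.6 kg.
Tool frame: the origin (TCP) lies at the centre of the arm's flange, where the gripper is bolted on; the fingertips stand 186 mm ahead of it and the grasp point (between the pads) lies 167 mm ahead of it; z points along the fingers, y is the line along which they close (so a half turn about z gives the same grasp; the last joint's range is limited). The gripper opens to 93 mm and grips with 3 to 60 N. Pads are 15 mm wide; open, the fingers measure 128 mm over their backs; the gripper's body (75 mm by 188 mm) begins 65 mm behind the grasp point.
Start: joints at [-74.685, 35.231, -0.722, 81.555, 0.464, 63.22, -2.315], TCP at [0.188, 0.622, 0.405] pointing down, gripper open.
Joint ranges: [-178.69, 178.69], [-17.37, 117.87], [-77.05, 75.6], [15.02, 138.74], [-78.02, 258.01], [0.78, 113.62], [-162.83, 162.83]. Speed limits (degrees/s): [159.86, 159.86, 180, 180, 180, 180, 180].

### API

Orientations are given as a 3x3 rotation matrix whose columns are the frame's x, y, z axes.
In Python, from station import readout, optics, job gives the robot as it stands.
- The arm moves only by the tool move_arm, never from a script. Its arguments are lists of equal length, an entry for each row: "travel": the shift along the tool's x, y, z in cm, a list of three; "twist": the turn about the tool's z in rad. In form: {"travel": [[tx, ty, tz], ...], "twist": [twist, ...]}. A call has 1 to 12 rows; each row shifts and turns the commanded pose from where the row before left it, along the tool's axes as they then stand; what a row does not reach is not made up. A row lasts 1/10 s, in which the tool goes at most 50 mm and 8.59 degrees, less where a joint would pass 70% of its speed; a pose out of reach is approached as far as the arm can. A call is refused whole if a number of a shift passes 5 or a number of a turn 0.15, either way. A call with a gripper value outside its range is refused whole. "fingers" is the closure in counts, from 0 (fully open) to 255 (shut), set as the call begins (left out, the last holds). The fingers move at their own pace and stop on an object; the grip force is fixed at half the most. Time passes only in rows, so rows that do not move let the fingers close. It gives the time, the measured TCP pose, the force, the opening and the grip force at its end, in the units of the state.
- readout.read_state(): the state, without advancing time (a new reading comes with each control period).
- optics.capture(name): name is "scene" or "top" or "wrist"; returns (picture, depth): 420x560x3 uint8, red, green, blue; 420x560 float32, m along the optical axis (not along the pixel's ray), 0 where there is no reading.
- optics.camera_info(name): a dict with "intrinsics" (3x3 intrinsics, pixels), "rvec" (rotation vector, rad) and "tvec" (3), from world to camera coordinates, as OpenCV has them. Camera axes: x right, y down, z forward; pixel columns grow to the right and rows downward; lengths in m; the calibration is good to about 2 mm. A picture is of the moment at which its call begins: read the wrist's pose just before it. camera_info takes no time and is no camera call; for the wrist camera it gives the pose at the moment of the call.
- job.job_done(): hands the job in; it is judged then, once.
The state is a dict: "clock": time; "qpos": joint angles; "joint_vel": joint speeds; "joint_efforts": joint torques, N m; "eef_pos": TCP position; "ee_rot": TCP orientation; "wrist_force": force on the tool from outside, world axes, zero at the start; "wrist_torque": the same for the moment, N m; "width": finger opening in m; "gripper_force": force on a finger pad.
Only numpy, scipy, OpenCV 4.12 (cv2) and the standard library are available. Lean on these libraries where they do the work, as an engineer would, in place of code of your own. Each camera call takes 0.05 s, during which the arm holds its last target. There are 200 camera calls.

### The job

Take the orange-handled sample tray by its handle, lift it straight up until its eye is off the stand's post, and carry it level, so that the loose steel ball stays in its pocket, to the white camera microscope. Hold it still and level there with the pocket centred under the lens and the ball about 60 mm below the lens face, for at least two seconds, and finish while still holding it there in the gripper, clear of everything else. Do not touch the ball, do not move the lens, and leave the jar, the dish and the brush where they are.

Things in the scene. Friction and masses are not known exactly. Their poses are not given: they have to be found in the camera images.
- tray: Loose sample tray, about 110 g, hung by its eye on the stand's post. Origin: underside of the pan, below the pocket's centre; z up, +x from handle to eye. Aluminium pan 64 x 64 x 5 mm with an orange pocket ring on it; eye at +x (tray ends 62 mm from the pocket's centre); at -x a flat neck, then the handle, an orange bar from x = -55 to -155 mm, 14 mm wide, 18 mm high (z 0 to 18).
- tray_grip (a point): The middle of the tray's handle, where to grip it across its 14 mm width: 105 mm behind the pocket's centre, 9 mm above the tray's underside. Nothing lies under the handle while the tray hangs, down to the bench 80 mm below its underside.
- tray_pocket (a point): Centre of the tray's pocket at the height of the resting ball's centre, 15 mm above the tray's underside. The pocket is an orange ring 36 mm outside, 28 mm inside, 4 mm high, on the pan. Axes as the tray's.
- tray_eye (a point): Centre of the eye's hole, at the tray's underside, 48 mm from the pocket's centre. Eye 28 mm outside, hole 16 mm, 5 mm thick.
- ball: Steel ball, 20 mm across, 33 g, lying loose in the tray's pocket, where it can roll about 6 mm either way. Origin at its centre.
- rack: Stand fixed to the bench: grey foot 105 x 90 mm, blue shelf with its top 80 mm above the bench, 70 mm wide, from x = -46 to +62 mm. Origin at bench level under the hanging tray's pocket; +x points as the hanging tray's +x does. The post stands at x = +48 mm.
- post_top (a point): Top of the stand's upright steel post, 9 mm thick, 35 mm above the shelf, 115 mm above the bench.
- scope: White camera microscope fixed to the bench. Origin at bench level under the lens axis. Base plate 200 x 130 mm, 14 mm high, x = -55 to +145 mm; steel pole 22 mm thick, 344 mm high, at x = +115 mm (collar 40 mm thick at its foot). +x (pole) is away from the robot, turned up to 0.35 rad; the -x side and both flanks are open.
- lens (a point): Centre of the lens's lower face, looking down, 190 to 230 mm above the bench; stays where it starts unless pushed. Axes as the microscope's, z up. Light ring 48 mm across; above it a barrel 36 mm across up to 124 mm above the lens, joined to the pole by an arm 24 mm wide, its underside 47 mm above the lens; on the pole a block and knobs 84 mm wide along y.
- jar: Glass jar with blue cap, 44 mm across, 60 mm high, bystander. Origin: centre of its underside.
- dish: White dish, 64 mm across, 15 mm high, bystander. Origin: centre of its underside.
- brush: Small brush 150 mm long, lying, bystander. Handle to its -x.

How it is judged:
By the outcome, as a careful person would: the job done as asked, in the order asked, and still so for the second after the job is handed in, while the arm keeps its last pose, push and grip.
It also fails if it takes over 51 s, if anything falls off the work surface, if the arm or the gripper's body presses on something with over 40 N, if the wrist force passes 120 N, or if a joint passes its speed limit or range.

## Working session

There is one attempt and no reset: what is moved stays moved. The work goes in short steps, Python scripts to look and compute and a tool call to move; the robot and the scene stay as the last step left them, time stands still between calls to the robot, and variables do not carry over. Pictures are saved under pics/ and viewed, at most 10 in all, crops included, and the job is handed in when it is done.

Besides the shell and the picture viewer there is one more tool, called by a JSON object that holds its "fn" and its "kwargs". move_arm: Moves the arm, as the interface text tells. Its arguments: {"type":"object","properties":{"travel":{"type":"array","items":{"type":"array","items":{"type":"number"}}},"twist":{"type":"array","items":{"type":"number"}},"fingers":{"type":"number"}},"required":["travel","twist"]}

```bash
mkdir -p pics; cat > h.py <<'E'
import numpy as np, cv2
from station import readout, optics, job
def cam(n):
    i=optics.camera_info(n); K=np.array(i["intrinsics"],float); R=cv2.Rodrigues(np.array(i["rvec"],float))[0]; t=np.array(i["tvec"],float).ravel()
    return K,R,t
def cloud(d,c):
    K,R,t=c; v,u=np.mgrid[:d.shape[0],:d.shape[1]]
    p=np.stack([(u-K[0,2])/K[0,0]*d,(v-K[1,2])/K[1,1]*d,d],-1)
    return (p-t)@R
def ray(u,v,z,c):
    K,R,t=c; o=-R.T@t; r=R.T@np.linalg.solve(K,[u,v,1.]); return o+r*(z-o[2])/r[2]
E
python3 - <<'E'
from h import *
s=readout.read_state(); print({k:np.round(v,3).tolist() for k,v in s.items()})
for n in ("scene","top"):
    p,d=optics.capture(n); c=cam(n); np.savez(n+".npz",p=p,d=d); cv2.imwrite(f"pics/{n}1.png",p[:,:,::-1]); print(n,-c[1].T@c[2],c[1][2],(d>0).mean())
E
```

```text
{'clock': 0.0, 'qpos': [-74.684, 35.29, -0.725, 81.639, 0.467, 63.22, -2.314], 'joint_vel': [-0.043, 0.07, 0.019, 0.029, -0.021, 0.086, -0.007], 'joint_efforts': [-0.001, -45.893, 0.209, -16.575, -0.061, 0.021, 0.0], 'eef_pos': [0.188, 0.622, 0.404], 'ee_rot': [[-0.957, 0.289, -0.001], [0.289, 0.957, -0.002], [-0.0, -0.003, -1.0]], 'wrist_force': [0.563, 0.594, -0.474], 'wrist_torque': [-0.011, -0.006, -0.033], 'gripper_force': 0.0, 'width': 0.093}
scene [ 0.94369713 -0.53584413  0.87796011] [-0.35868841  0.52685161 -0.77056473] 0.9960544217687075
top [ 0.48344042 -0.03743524  1.1130186 ] [ 1.38947402e-01  7.58524705e-04 -9.90299472e-01] 0.9958630952380952
```

View pics/scene1.png

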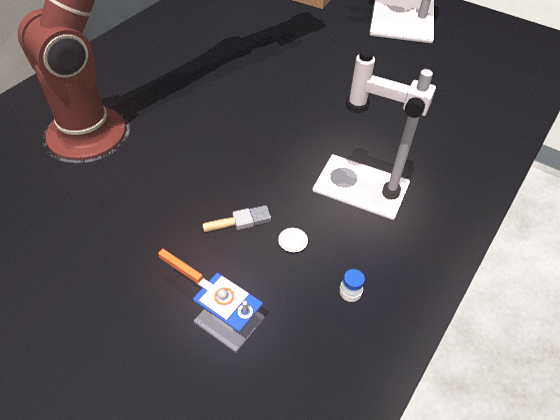

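View pics/top1.png

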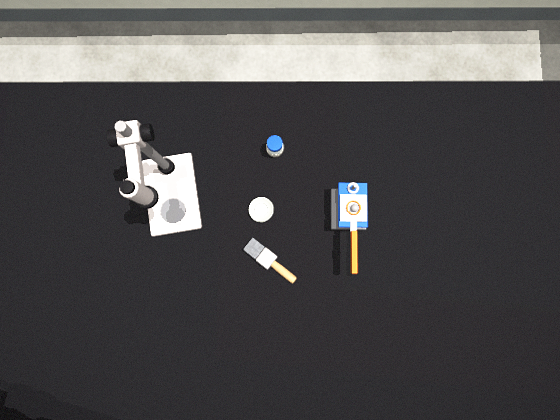

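The scene shows the tray (ring at about 225,297; handle 160,253 to 200,278) and the microscope (lens at about 358,103). The top view shows the ring at (353,208), handle 353,230 to 273, and lens ring near (148,198). A second white plate is visible at the far edge of the scene view (400,18), so I'll check where it is.

```bash
python3 - <<'E'
from h import *
for n in ("top","scene"):
    f=np.load(n+".npz"); p,d=f["p"],f["d"]; c=cam(n); P=cloud(d,c); hsv=cv2.cvtColor(p,cv2.COLOR_RGB2HSV)
    H,S,V=[hsv[...,i].astype(int) for i in range(3)]
    print(n)
    # orange handle/ring by components
    m=((H<22)&(S>150)&(V>120)&(P[...,2]>.03)&(P[...,2]<.15)&(P[...,0]>.3)).astype(np.uint8)
    k,l,st,ce=cv2.connectedComponentsWithStats(m)
    for i in range(1,k):
        if st[i,4]>20:
            q=P[l==i]; print("orange",st[i],ce[i].round(1),"med",np.median(q,0).round(4),"z",np.percentile(q[:,2],[5,50,95]).round(4)); r=cv2.minAreaRect(np.argwhere(l==i)[:,::-1].astype(np.float32)); print(r, [ray(*b,.098,c).round(4).tolist()[:2] for b in cv2.boxPoints(r)])
    # scope: high stuff
    for lo,hi in ((.008,.025),(.185,.245),(.245,.30),(.3,.36)):
        m=((P[...,2]>lo)&(P[...,2]<hi)&(P[...,0]>.3)&(d>0)).astype(np.uint8)
        k,l,st,ce=cv2.connectedComponentsWithStats(m)
        for i in range(1,k):
            if st[i,4]>60:
                q=P[l==i]; print(lo,hi,st[i],q.min(0).round(3),q.max(0).round(3),np.median(q,0).round(3))
    if n=="scene": print(P[18,400],P[8,420], P[178,345],P[104,358])
E
```

```text
top
orange [351 232   7  42  60] [352.6 256.9] med [ 0.499  -0.1977  0.0968] z [0.0939 0.0968 0.0994]
((354.0, 252.5), (41.0, 6.0), 90.0) [[0.5637, -0.1982], [0.5637, -0.2121], [0.4693, -0.2097], [0.4693, -0.1959]]
0.008 0.025 [ 142  153   60   83 3383] [0.564 0.168 0.008] [0.777 0.325 0.025] [0.663 0.238 0.014]
0.008 0.025 [331 188  19  42 298] [ 0.578 -0.207  0.008] [ 0.684 -0.161  0.018] [ 0.627 -0.171  0.012]
0.008 0.025 [249 197  24  25 251] [ 0.599 -0.012  0.008] [0.661 0.046 0.021] [0.634 0.016 0.012]
0.008 0.025 [243 237  53  46 736] [ 0.446 -0.07   0.009] [0.558 0.06  0.025] [0.508 0.005 0.018]
0.185 0.245 [140 142  12  12  76] [0.729 0.247 0.185] [0.747 0.262 0.23 ] [0.733 0.251 0.206]
0.185 0.245 [135 185  24  24 172] [0.603 0.216 0.226] [0.649 0.26  0.245] [0.618 0.226 0.24 ]
0.245 0.3 [120 123  34  82 659] [0.609 0.215 0.245] [0.762 0.276 0.3  ] [0.677 0.235 0.292]
0.3 0.36 [ 106  120   45   81 1414] [0.609 0.217 0.3  ] [0.763 0.301 0.355] [0.721 0.246 0.309]
scene
orange [158 253  44  30 176] [178.3 267.9] med [ 0.5202 -0.21    0.0924] z [0.084  0.0924 0.0984]
((178.271
[... 591 characters left out ...]
5] [ 0.772 -0.041  0.008] [ 0.815 -0.015  0.025] [ 0.798 -0.036  0.017]
0.008 0.025 [ 194  309   71   43 1153] [ 0.58  -0.252  0.008] [ 0.686 -0.161  0.025] [ 0.652 -0.23   0.012]
0.185 0.245 [346  96  24  17 221] [0.605 0.215 0.228] [0.652 0.255 0.245] [0.636 0.225 0.24 ]
0.185 0.245 [402 116  17  27 263] [0.731 0.246 0.185] [0.753 0.263 0.245] [0.744 0.251 0.216]
0.245 0.3 [ 350   75   82   45 1219] [0.611 0.213 0.245] [0.767 0.281 0.3  ] [0.681 0.233 0.286]
0.3 0.36 [ 353   49   83   59 1421] [0.611 0.214 0.3  ] [0.766 0.299 0.353] [0.708 0.241 0.312]
[0.42407329 0.97266648 0.01961175] [0.46781133 1.01526608 0.04971354] [0.63297454 0.23972281 0.01659215] [0.63636765 0.22579854 0.24566453]
```

{"fn": "move_arm", "kwargs": {"travel": [[0,0,0],[0,0,0],[-2.1,-3.2,0],[-2.1,-3.2,0],[-2.1,-3.2,0],[-2.1,-3.2,0],[-2.1,-3.2,0],[-2.1,-3.2,0],[-2.1,-3.2,0],[-2.1,-3.2,0],[-2.1,-3.2,0],[-2.1,-3.2,0]], "twist": [-0.146,-0.146,0,0,0,0,0,0,0,0,0,0]}}

```text
clock: 1.3
eef_pos: [0.3982, 0.3002, 0.4045]
ee_rot: [[-1.0, 0.002, -0.001], [0.002, 1.0, -0.001], [0.001, -0.001, -1.0]]
wrist_force: [0.2, 0.6, 0.1]
width: 0.093
gripper_force: 0.0
```

```bash
python3 - <<'E'
from h import *
s=readout.read_state(); print({k:np.round(s[k],3).tolist() for k in("clock","qpos","eef_pos","ee_rot")})
c=cam("wrist"); print("wrist cam pos",-c[1].T@c[2],"axis",c[1][2],"x",c[1][0],c[0])
# scope: barrel top, base rect, ring
T=np.load("top.npz"); S=np.load("scene.npz")
Q=[cloud(f["d"],cam(n)) for f,n in((T,"top"),(S,"scene"))]
for P,n in zip(Q,("top","scene")):
    P=P.reshape(-1,3); near=(abs(P[:,0]-.63)<.05)&(abs(P[:,1]-.237)<.05)
    b=P[near&(P[:,2]>.345)]; print(n,"barrel top n",len(b),"circ",cv2.minEnclosingCircle(b[:,:2].astype(np.float32)),"z",np.percentile(b[:,2],[10,50,90]))
    r=P[near&(P[:,2]>.15)&(P[:,2]<.27)]; print("ring z pct",np.percentile(r[:,2],[0,2,5,10,20,40]).round(4), "circ",cv2.minEnclosingCircle(r[r[:,2]<.24][:,:2].astype(np.float32)))
    bp=P[(P[:,2]>.009)&(P[:,2]<.018)&(P[:,0]>.54)&(P[:,0]<.8)&(P[:,1]>.15)&(P[:,1]<.36)]; print("base",cv2.minAreaRect(bp[:,:2].astype(np.float32)))
    pl=P[(P[:,2]>.06)&(P[:,2]<.22)&(P[:,0]>.70)&(P[:,0]<.8)&(P[:,1]>.2)&(P[:,1]<.3)];print("pole",cv2.minEnclosingCircle(pl[:,:2].astype(np.float32)),pl.min(0),pl.max(0))
E
```

```text
{'clock': 1.3, 'qpos': [-36.998, 21.928, -3.527, 106.054, 1.669, 52.113, 48.605], 'eef_pos': [0.398, 0.3, 0.404], 'ee_rot': [[-1.0, 0.002, -0.001], [0.002, 1.0, -0.001], [0.001, -0.001, -1.0]]}
wrist cam pos [0.31718281 0.300811   0.38456204] axis [ 2.87359242e-01  3.41176377e-05 -9.57822878e-01] x [1.25868772e-03 9.99999122e-01 4.13242538e-04] [[301.07724624   0.         281.60167442]
 [  0.         301.07724624 213.68029924]
 [  0.           0.           1.        ]]
top barrel top n 172 circ ((0.626462459564209, 0.23982858657836914), 0.013072698377072811) z [0.34852577 0.35098717 0.35270002]
ring z pct [0.2259 0.2297 0.2317 0.2361 0.2389 0.2405] circ ((0.6261736154556274, 0.23950335383415222), 0.02390163391828537)
base ((0.6710537075996399, 0.2471432387828827), (0.19989581406116486, 0.1301872283220291), 9.5087308883667)
pole ((0.7388350963592529, 0.25789257884025574), 0.01121473591774702) [0.72874947 0.24726498 0.06027836] [0.74660095 0.26770162 0.21927424]
scene barrel top n 120 circ ((0.6283763647079468, 0.2412223517894745), 0.015513625927269459) z [0.3470097  0.351098   0.35230817]
ring z pct [0.2277 0.2289 0.2312 0.2332 0.237  0.2415] circ ((0.6290488839149475, 0.23759350180625916), 0.023833628743886948)
base ((0.6728786826133728, 0.24727365374565125), (0.20014217495918274, 0.13214582204818726), 9.521159172058105)
pole ((0.7419257760047913, 0.25656670331954956), 0.012189768254756927) [0.73030052 0.24576324 0.06007545] [0.75294093 0.26418572 0.21994596]
```

{"fn": "move_arm", "kwargs": {"travel": [[-1,-4.2,0],[-1,-4.2,0],[-1,-4.2,0],[-1,-4.2,0],[-1,-4.2,0],[-1,-4.2,0],[-1,-4.2,0],[-1,-4.2,0],[-1,-4.2,0],[-1,-4.2,0],[-1,-4.2,0],[-0.8,-4.2,0]], "twist": [0,0,0,0,0,0,0,0,0,0,0,0]}}

```text
clock: 2.5
eef_pos: [0.5149, -0.2041, 0.4044]
ee_rot: [[-1.0, 0.002, -0.001], [0.002, 1.0, 0.0], [0.001, 0.0, -1.0]]
wrist_force: [1.3, 0.7, 1.3]
width: 0.0929
gripper_force: 0.0
```

```bash
cat > w.py <<'E'
from h import *
import sys
def look(tag):
    c=cam("wrist"); p,d=optics.capture("wrist"); s=readout.read_state()
    cv2.imwrite(f"pics/w_{tag}.png",p[:,:,::-1]); P=cloud(d,c); hsv=cv2.cvtColor(p,cv2.COLOR_RGB2HSV)
    np.savez("w.npz",p=p,d=d); H,S,V=[hsv[...,i].astype(int) for i in range(3)]
    m=((H<22)&(S>150)&(V>90)&(d>0)).astype(np.uint8)
    k,l,st,ce=cv2.connectedComponentsWithStats(m)
    print({k:np.round(s[k],4).tolist() for k in("clock","eef_pos","ee_rot","width","gripper_force")})
    for i in range(1,k):
        if st[i,4]>80:
            q=P[l==i]; r=cv2.minAreaRect(q[:,:2].astype(np.float32)); pc=np.percentile(q[:,2],[2,10,50,90,98]).round(4)
            print("orange",st[i],"rect",np.round(r[0],4),np.round(r[1],4),round(r[2],2),"z",pc)
            if len(q)>200:
                t=q[q[:,2]>pc[2]-.003]; print("  topfit plane z=a+bx+cy",np.linalg.lstsq(np.c_[np.ones(len(t)),t[:,:2]-t[:,:2].mean(0)],t[:,2],rcond=None)[0].round(4),"dir",cv2.fitLine(t[:,:2].astype(np.float32),cv2.DIST_L2,0,.01,.01).ravel().round(4))
look(sys.argv[1])
E
python3 w.py a
```

```text
{'clock': 2.55, 'eef_pos': [0.5144, -0.2128, 0.4044], 'ee_rot': [[-0.9999, 0.0126, 0.0009], [0.0126, 0.9999, -0.0087], [-0.001, -0.0086, -1.0]], 'width': 0.0926, 'gripper_force': 0.0}
orange [273 160  15  70 963] rect [ 0.5145 -0.2062] [0.0162 0.0929] 89.38 z [-0.0003  0.0962  0.0979  0.0989  0.0995]
  topfit plane z=a+bx+cy [0.0979 0.0066 0.0225] dir [ 0.9998 -0.0184  0.4998 -0.2046]
```

View pics/w_a.png

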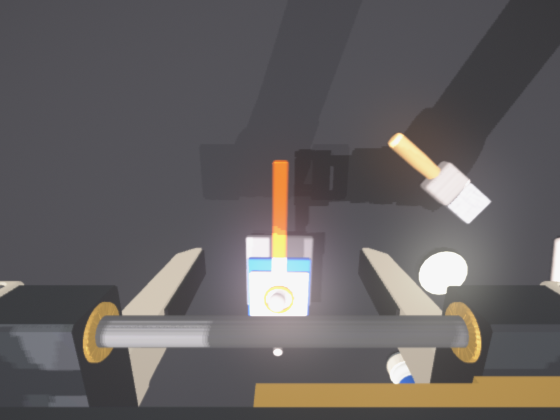

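The wrist view shows the handle from (280,161) to about (278,235), the pocket ring at (278,299), and the post at (278,352). The arm was still settling, so I'll measure again now that it's at rest.

{"fn": "move_arm", "kwargs": {"travel": [[0,0,0],[0,0,0],[0,0,0]], "twist": [0,0,0]}}

```text
clock: 2.85
eef_pos: [0.5149, -0.2006, 0.4045]
ee_rot: [[-1.0, -0.001, -0.001], [-0.001, 1.0, 0.001], [0.001, 0.001, -1.0]]
wrist_force: [0.9, -0.5, -0.1]
width: 0.0929
gripper_force: 0.0
```

```bash
python3 w.py b; python3 - <<'E'
from h import *
f=np.load("w.npz"); p,d=f["p"],f["d"]; c=cam("wrist"); hsv=cv2.cvtColor(p,cv2.COLOR_RGB2HSV); P=cloud(d,c)
H,S,V=[hsv[...,i].astype(int) for i in range(3)]
m=(H>8)&(H<35)&(S>70); m[:272]=0;m[315:]=0;m[:,:250]=0;m[:,310:]=0
k,l,st,ce=cv2.connectedComponentsWithStats(m.astype(np.uint8))
for i in range(1,k):
    if st[i,4]>15:
        (u,v),(a,b),_=cv2.fitEllipse(np.argwhere(l==i)[:,::-1].astype(np.float32)) if st[i,4]>5 else 0
        print("ring",st[i],ce[i].round(1),u,v,a,b,ray(st[i,0]+(st[i,2]-1)/2,st[i,1]+(st[i,3]-1)/2,.089,c))
# handle rows: mid col by row
m=(H<22)&(S>150)&(V>90)&(P[...,2]>.09)
for v in (163,170,180,190,200,210,220,230): 
    u=np.where(m[v])[0]; 
    if len(u): print(v,u.min(),u.max(),ray((u.min()+u.max())/2,v,.098,c).round(4),"w",(ray(u.max()+.5,v,.098,c)-ray(u.min()-.5,v,.098,c))[1].round(4))
# pan: white-ish above .08
w=(P[...,2]>.082)&(P[...,2]<.105)&(S<60)&(abs(P[...,1]+.207)<.045)&(P[...,0]>.57)&(P[...,0]<.665)
q=P[w]; print("pan",cv2.minAreaRect(q[:,:2].astype(np.float32)),np.percentile(q[:,2],[5,50,95]))
q=P[(P[...,2]>.1)&(P[...,2]<.13)&(P[...,0]>.57)&(P[...,0]<.72)&(abs(P[...,1]+.207)<.045)]; print("high",q.min(0),q.max(0))
E
```

```text
{'clock': 2.9, 'eef_pos': [0.5149, -0.2006, 0.4047], 'ee_rot': [[-1.0, -0.0013, -0.0004], [-0.0013, 1.0, 0.0011], [0.0004, 0.0011, -1.0]], 'width': 0.0933, 'gripper_force': 0.0}
orange [270 160  15  70 947] rect [ 0.5021 -0.2033] [0.0151 0.0679] 89.43 z [0.0948 0.0968 0.0979 0.0989 0.0994]
  topfit plane z=a+bx+cy [0.0979 0.0032 0.0073] dir [ 0.9999 -0.0155  0.5    -0.204 ]
ring [261 286  31  27 161] [277.2 296.7] 275.7867431640625 298.92572021484375 24.803314208984375 28.1774845123291 [ 0.62253617 -0.20558589  0.089     ]
163 271 284 [ 0.4699 -0.2035  0.098 ] w 0.0133
170 271 284 [ 0.4765 -0.2035  0.098 ] w 0.0133
180 271 284 [ 0.4861 -0.2035  0.098 ] w 0.0135
190 270 284 [ 0.496 -0.204  0.098] w 0.0146
200 270 283 [ 0.506  -0.2045  0.098 ] w 0.0137
210 270 283 [ 0.5162 -0.2046  0.098 ] w 0.0139
220 270 283 [ 0.5266 -0.2046  0.098 ] w 0.014
pan ((0.6097050309181213, -0.20634737610816956), (0.06475650519132614, 0.07201670855283737), 89.1435546875) [0.08422954 0.08553263 0.1016193 ]
high [ 0.61161555 -0.2162361   0.10011923] [ 0.67424364 -0.19890553  0.11722777]
```

{"fn": "move_arm", "kwargs": {"travel": [[-0.2,-0.4,1],[0,0,2],[0,0,2.5],[0,0,2.5],[0,0,2],[0,0,2],[0,0,1.5],[0,0,1],[0,0,0.4],[0,0,0],[0,0,0],[0,0,0]], "twist": [0.017,0,0,0,0,0,0,0,0,0,0,0]}}

```text
clock: 4.1
eef_pos: [0.517, -0.2066, 0.2565]
ee_rot: [[-1.0, 0.019, 0.002], [0.019, 1.0, -0.001], [-0.002, -0.001, -1.0]]
wrist_force: [-0.0, -0.7, 0.5]
width: 0.0927
gripper_force: 0.0
```

{"fn": "move_arm", "kwargs": {"travel": [[0,0.2,0],[0,0,0],[0,0,0]], "twist": [0,0,0]}}

```text
clock: 4.4
eef_pos: [0.5169, -0.2043, 0.256]
ee_rot: [[-1.0, 0.018, 0.0], [0.018, 1.0, -0.0], [-0.0, -0.0, -1.0]]
wrist_force: [0.2, -0.2, 0.1]
width: 0.0929
gripper_force: 0.0
```

```bash
python3 w.py c
```

```text
{'clock': 4.45, 'eef_pos': [0.5168, -0.2044, 0.2559], 'ee_rot': [[-0.9998, 0.0187, 0.0002], [0.0187, 0.9998, -0.0001], [-0.0002, -0.0001, -1.0]], 'width': 0.093, 'gripper_force': 0.0}
orange [ 265  188   31  127 2795] rect [ 0.5141 -0.2048] [0.0245 0.0928] 89.6 z [0.0009 0.0961 0.0979 0.0987 0.0991]
  topfit plane z=a+bx+cy [ 0.0979  0.009  -0.0033] dir [ 0.9998 -0.02    0.5046 -0.2041]
```

View pics/w_c.png

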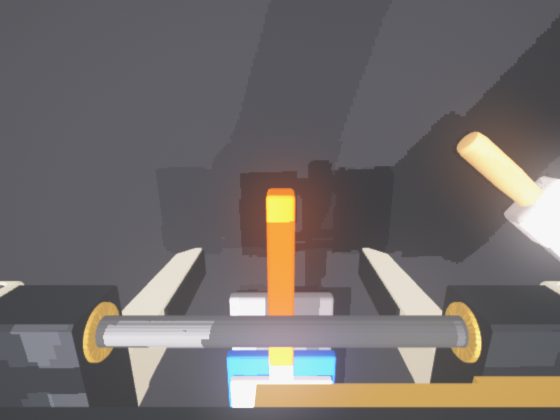

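The handle (columns 266–295) sits centred and parallel between the fingers (inner edges about 205 and 361), so I'll close.

{"fn": "move_arm", "kwargs": {"travel": [[0,0,0],[0,0,0],[0,0,0],[0,0,0],[0,0,0],[0,0,0],[0,0,0],[0,0,0],[0,0,0],[0,0,0],[0,0,0],[0,0,0]], "twist": [0,0,0,0,0,0,0,0,0,0,0,0], "fingers": 255}}

```text
clock: 5.65
eef_pos: [0.5168, -0.2045, 0.2558]
ee_rot: [[-1.0, 0.019, -0.0], [0.019, 1.0, -0.0], [0.0, -0.0, -1.0]]
wrist_force: [0.0, -0.6, -0.1]
width: 0.014
gripper_force: 30.0
```

{"fn": "move_arm", "kwargs": {"travel": [[0,0,-0.2],[0,0,-0.5],[0,0,-0.8],[0,0,-1],[0,0,-1],[0,0,-1],[0,0,-1],[0,0,-0.8],[0,0,-0.6],[0,0,-0.4],[0,0,-0.1],[0,0,0]], "twist": [0,0,0,0,0,0,0,0,0,0,0,0]}}

```text
clock: 6.85
eef_pos: [0.5167, -0.2044, 0.3296]
ee_rot: [[-1.0, 0.019, -0.0], [0.019, 1.0, 0.0], [0.0, 0.0, -1.0]]
wrist_force: [-0.5, -0.5, -1.9]
width: 0.0135
gripper_force: 30.0
```

```bash
python3 w.py d; python3 - <<'E'
from h import *
p,d=optics.capture("scene"); cv2.imwrite("pics/s_d.png",cv2.resize(p[190:370,110:350,::-1],None,fx=3,fy=3)); P=cloud(d,cam("scene")); hsv=cv2.cvtColor(p,cv2.COLOR_RGB2HSV)
w=(P[...,2]>.14)&(P[...,2]<.19)&(P[...,0]>.58)&(P[...,0]<.68)&(abs(P[...,1]+.207)<.05)
q=P[w]; q=q[abs(q[:,2]-np.median(q[:,2]))<.004]; print(len(q),q.min(0),q.max(0),np.linalg.lstsq(np.c_[np.ones(len(q)),q[:,:2]-q[:,:2].mean(0)],q[:,2],rcond=None)[0])
E
```

```text
{'clock': 6.9, 'eef_pos': [0.5167, -0.2044, 0.3294], 'ee_rot': [[-0.9998, 0.0187, -0.0008], [0.0187, 0.9998, 0.0002], [0.0008, 0.0002, -1.0]], 'width': 0.0135, 'gripper_force': 29.9987}
orange [ 267  189   30  126 2990] rect [ 0.5036 -0.2038] [0.0311 0.0716] 89.69 z [0.1603 0.1707 0.1719 0.1727 0.1731]
  topfit plane z=a+bx+cy [ 0.1719  0.003  -0.005 ] dir [ 0.9998 -0.0221  0.5022 -0.2035]
1274 [ 0.58013703 -0.23851517  0.15435876] [ 0.67996316 -0.17257822  0.16233318] [ 0.1581963  -0.00803525  0.00681538]
```

View pics/s_d.png

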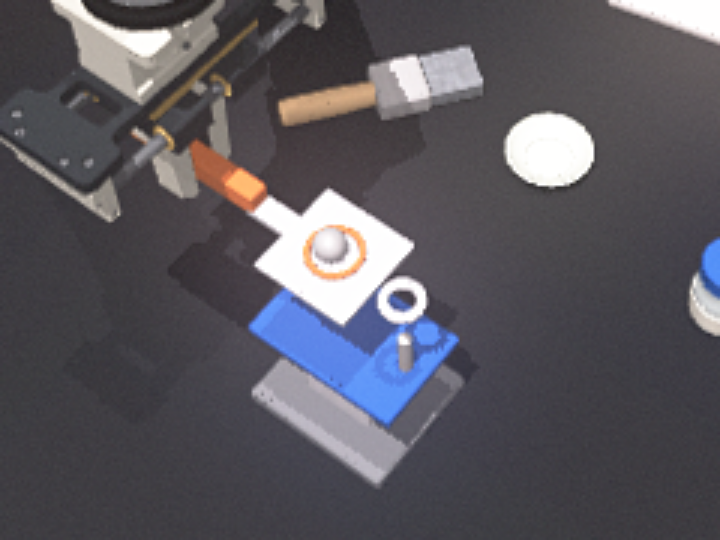

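Tray is level (tilt about 0.5°), the eye is off the post and the ball (330,243) is in the ring. I'll carry it in a smooth arc.

{"fn": "move_arm", "kwargs": {"travel": [[0,0.2,0],[0,0.4,0],[0,0.6,0],[0,0.8,0],[0,1.0,0],[0,1.2,0],[0,1.4,0],[0,1.6,0],[0,1.8,0],[0,1.8,0],[0,1.8,0],[0,1.8,0]], "twist": [0,0,0,0,0,0,0,0,0,0,0,0]}}

```text
clock: 8.15
eef_pos: [0.5194, -0.0584, 0.3298]
ee_rot: [[-1.0, 0.018, -0.0], [0.018, 1.0, 0.0], [0.0, 0.0, -1.0]]
wrist_force: [-0.1, 0.3, -0.8]
width: 0.0143
gripper_force: 30.0
```

{"fn": "move_arm", "kwargs": {"travel": [[0,1.8,0],[0,1.8,0],[0,1.8,0],[0,1.8,0],[0,1.6,0],[0,1.4,0],[0,1.2,0],[0,1.0,0],[0,0.8,0],[0,0.6,0],[0,0.4,0],[0,0.2,0]], "twist": [-0.005,-0.01,-0.015,-0.02,-0.02,-0.02,-0.02,-0.02,-0.02,-0.015,-0.01,-0.004]}}

```text
clock: 9.35
eef_pos: [0.5144, 0.0833, 0.3297]
ee_rot: [[-0.987, -0.16, -0.0], [-0.16, 0.987, -0.0], [0.0, -0.0, -1.0]]
wrist_force: [-0.0, -0.5, -1.6]
width: 0.0138
gripper_force: 30.0
```

```bash
python3 w.py e; python3 - <<'E'
from h import *
p,d=optics.capture("scene"); cv2.imwrite("pics/s_e.png",p[:,:,::-1])
P=cloud(d,cam("scene")); print("nearest arm parts x by z:")
for lo,hi in((.23,.28),(.28,.33),(.33,.40),(.40,.5)):
    q=P[(P[...,2]>lo)&(P[...,2]<hi)&(P[...,1]<.2)&(P[...,0]>.3)]; print(lo,hi,len(q),q.max(0) if len(q) else 0)
E
```

```text
{'clock': 9.4, 'eef_pos': [0.5144, 0.0835, 0.3297], 'ee_rot': [[-0.9871, -0.16, -0.0001], [-0.16, 0.9871, 0.0001], [0.0001, 0.0001, -1.0]], 'width': 0.0138, 'gripper_force': 29.9987}
orange [ 268  189   29  126 2785] rect [0.5001 0.0859] [0.0703 0.0223] 9.79 z [0.1608 0.1707 0.172  0.1728 0.1733]
  topfit plane z=a+bx+cy [ 0.172   0.0046 -0.0033] dir [0.9889 0.1483 0.5018 0.0821]
nearest arm parts x by z:
0.23 0.28 2161 [0.56539662 0.18151729 0.27994345]
0.28 0.33 965 [0.55690326 0.11332502 0.32992382]
0.33 0.4 1325 [0.55253485 0.12702789 0.39998518]
0.4 0.5 3183 [0.56349207 0.13052021 0.4998961 ]
```

View pics/s_e.png

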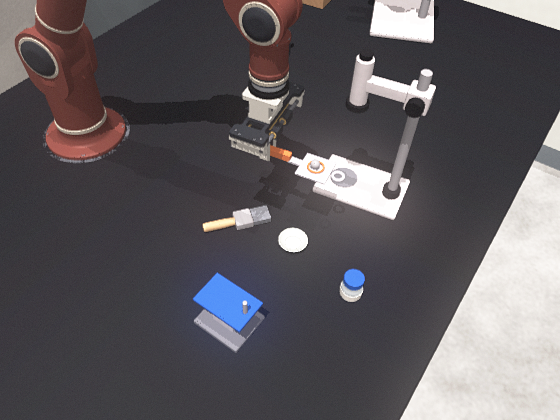

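The scene shows the tray ring with the ball at (315,165), everything else in place, and the wrist well clear of the lens (358,103). I'll make the final approach from the flank.

{"fn": "move_arm", "kwargs": {"travel": [[-0.05,0.2,0],[-0.11,0.5,0],[-0.18,0.8,0],[-0.25,1.1,0.02],[-0.32,1.4,0.02],[-0.39,1.7,0.02],[-0.39,1.7,0.02],[-0.39,1.7,0.02],[-0.34,1.5,0],[-0.27,1.2,0],[-0.21,0.9,0],[-0.11,0.5,0]], "twist": [0,0,0,0,0,0,0,0,0,0,0,0]}}

```text
clock: 10.65
eef_pos: [0.523, 0.2194, 0.3287]
ee_rot: [[-0.987, -0.16, -0.0], [-0.16, 0.987, 0.0], [0.0, 0.0, -1.0]]
wrist_force: [0.4, 0.4, -0.4]
width: 0.0139
gripper_force: 30.0
```

{"fn": "move_arm", "kwargs": {"travel": [[-0.07,0.3,0],[-0.02,0.1,0],[0,0,0],[0,0,0],[0,0,0]], "twist": [0,0,0,0,0]}}

```text
clock: 11.15
eef_pos: [0.5234, 0.2219, 0.3288]
ee_rot: [[-0.987, -0.159, -0.0], [-0.159, 0.987, -0.0], [0.0, -0.0, -1.0]]
wrist_force: [0.0, -1.1, -1.7]
width: 0.0142
gripper_force: 30.0
```

```bash
python3 w.py f; cat > f.py <<'E'
from h import *
import sys
for n in ("scene","top"):
    c=cam(n); p,d=optics.capture(n); P=cloud(d,c); hsv=cv2.cvtColor(p,cv2.COLOR_RGB2HSV); H,S,V=[hsv[...,i].astype(int) for i in range(3)]
    cr=p[60:220,260:430] if n=="scene" else p[110:260,90:260]; cv2.imwrite(f"pics/{n}_{sys.argv[1]}.png",cv2.resize(cr[:,:,::-1],None,fx=3.4,fy=3.4))
    near=(abs(P[...,0]-.63)<.05)&(abs(P[...,1]-.237)<.05)
    m=near&(P[...,2]>.14)&(P[...,2]<.195)
    q=P[m]; print(n,"tray pts",len(q),q.min(0).round(4) if len(q) else "",q.max(0).round(4) if len(q) else "")
    if len(q)>50:
        z=np.median(q[:,2]); f=q[abs(q[:,2]-z)<.003]; print(" pan z",z,np.linalg.lstsq(np.c_[np.ones(len(f)),f[:,:2]-f[:,:2].mean(0)],f[:,2],rcond=None)[0].round(4))
        w=P[(P[...,2]>z-.006)&(P[...,2]<z+.004)&(P[...,0]>.585)&(P[...,0]<.72)&(abs(P[...,1]-.24)<.06)]; print(" pan+eye",cv2.minAreaRect(w[:,:2].astype(np.float32)))
    o=m&(S>110)&(H<25); 
    if o.sum()>8: vu=np.argwhere(o); q=P[o]; print(" ring",len(vu),q.min(0).round(4),q.max(0).round(4),"c",((q.min(0)+q.max(0))/2).round(4))
    r=P[near&(P[...,2]>.2)&(P[...,2]<.24)]; print(" lens ring",np.percentile(r[:,2],[0,2,5]).round(4),cv2.minEnclosingCircle(r[:,:2].astype(np.float32)))
E
python3 f.py f
```

```text
{'clock': 11.2, 'eef_pos': [0.5234, 0.222, 0.3288], 'ee_rot': [[-0.9873, -0.1588, -0.0], [-0.1588, 0.9873, -0.0002], [0.0, -0.0002, -1.0]], 'width': 0.0142, 'gripper_force': 29.9987}
orange [ 267  189   30  126 2867] rect [0.508  0.2206] [0.0671 0.0313] 8.3 z [0.1591 0.1697 0.171  0.1718 0.1723]
  topfit plane z=a+bx+cy [ 0.171   0.0059 -0.0067] dir [0.9885 0.151  0.5096 0.2205]
scene tray pts 733 [0.5802 0.202  0.1519] [0.6791 0.2767 0.1805]
 pan z 0.15820527835007536 [ 0.158  -0.0072 -0.0009]
 pan+eye ((0.6380020976066589, 0.24071156978607178), (0.10878955572843552, 0.06657005101442337), 10.310372352600098)
 ring 45 [0.6143 0.2224 0.1595] [0.6484 0.2554 0.1739] c [0.6314 0.2389 0.1667]
 lens ring [0.2278 0.2283 0.2291] ((0.6290002465248108, 0.23808400332927704), 0.02389647625386715)
top tray pts 654 [0.58   0.2043 0.1507] [0.6788 0.2678 0.1768]
 pan z 0.15783067244536064 [ 0.1578 -0.0032 -0.0004]
 pan+eye ((0.6368512511253357, 0.2324610948562622), (0.06320204585790634, 0.102241151034832), 83.5713119506836)
 ring 45 [0.6121 0.2217 0.1549] [0.6438 0.2483 0.1651] c [0.628 0.235 0.16 ]
 lens ring [0.2251 0.2266 0.228 ] ((0.6263898611068726, 0.23942677676677704), 0.02388194389641285)
```

View pics/scene_f.png

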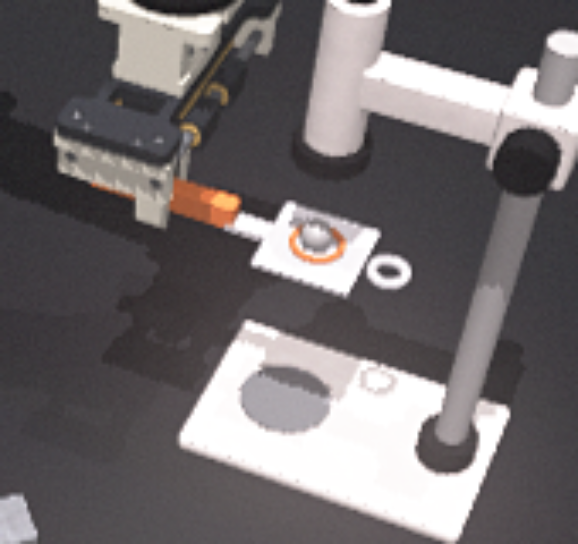

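View pics/w_f.png

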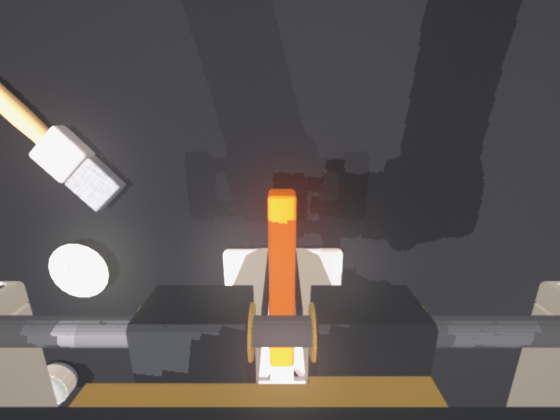

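The crop shows the pan under the lens with the ball in the ring (317,238), and clear of the pole. The wrist view shows the handle straight in the jaws. I'll refine the ring centre before a last small correction.

```bash
cat > g.py <<'E'
from h import *
c=cam("scene"); p,d=optics.capture("scene"); P=cloud(d,c); hsv=cv2.cvtColor(p,cv2.COLOR_RGB2HSV); H,S,V=[hsv[...,i].astype(int) for i in range(3)]
o=(abs(P[...,0]-.63)<.04)&(abs(P[...,1]-.237)<.04)&(P[...,2]>.14)&(P[...,2]<.195)&(S>90)&(H<25)
h=cv2.convexHull(np.argwhere(o)[:,::-1].astype(np.int32)).astype(np.float32)
(u,v),ax,_=cv2.fitEllipse(h); print("ring",u,v,ax,ray(u,v,.160,c).round(4))
q=P[(P[...,2]>.166)&(P[...,2]<.185)&(abs(P[...,0]-.63)<.03)&(abs(P[...,1]-.24)<.03)]; print("ball top",q[q[:,2].argmax()].round(4),q[:,2].max())
print(readout.read_state()["eef_pos"])
E
python3 g.py
```

```text
ring 352.8165588378906 130.9800262451172 (11.432413101196289, 16.42842674255371) [0.6297 0.2416 0.16  ]
ball top [0.6309 0.2345 0.1795] 0.17954738954391994
[0.52331608 0.22226825 0.32876083]
```

{"fn": "move_arm", "kwargs": {"travel": [[0.05,0,0],[0.02,0,0],[0,0,0],[0,0,0],[0,0,0],[0,0,0],[0,0,0],[0,0,0],[0,0,0],[0,0,0],[0,0,0],[0,0,0]], "twist": [0,0,0,0,0,0,0,0,0,0,0,0]}}

```text
clock: 12.55
eef_pos: [0.5226, 0.2223, 0.3287]
ee_rot: [[-0.987, -0.16, -0.0], [-0.16, 0.987, -0.0], [0.0, -0.0, -1.0]]
wrist_force: [0.3, -0.3, -2.3]
width: 0.0136
gripper_force: 30.0
```

{"fn": "move_arm", "kwargs": {"travel": [[0,0,0],[0,0,0],[0,0,0],[0,0,0],[0,0,0],[0,0,0],[0,0,0],[0,0,0],[0,0,0],[0,0,0],[0,0,0],[0,0,0]], "twist": [0,0,0,0,0,0,0,0,0,0,0,0]}}

```text
clock: 13.75
eef_pos: [0.5226, 0.2223, 0.3287]
ee_rot: [[-0.987, -0.16, -0.0], [-0.16, 0.987, -0.0], [0.0, -0.0, -1.0]]
wrist_force: [0.6, 0.2, -1.4]
width: 0.0139
gripper_force: 30.0
```

{"fn": "move_arm", "kwargs": {"travel": [[0,0,0],[0,0,0],[0,0,0],[0,0,0],[0,0,0],[0,0,0],[0,0,0],[0,0,0],[0,0,0],[0,0,0],[0,0,0],[0,0,0]], "twist": [0,0,0,0,0,0,0,0,0,0,0,0]}}

```text
clock: 14.95
eef_pos: [0.5226, 0.2224, 0.3287]
ee_rot: [[-0.987, -0.16, -0.0], [-0.16, 0.987, -0.0], [0.0, -0.0, -1.0]]
wrist_force: [0.1, -0.5, -2.4]
width: 0.014
gripper_force: 30.0
```

```bash
python3 g.py; python3 w.py h
```

```text
ring 352.7023010253906 130.94644165039062 (11.191510200500488, 16.477516174316406) [0.6295 0.2416 0.16  ]
ball top [0.6333 0.2385 0.1807] 0.18073228198992103
[0.52261379 0.22235022 0.32871523]
{'clock': 15.05, 'eef_pos': [0.5226, 0.2223, 0.3287], 'ee_rot': [[-0.9872, -0.1596, -0.0001], [-0.1596, 0.9872, -0.0001], [0.0001, -0.0001, -1.0]], 'width': 0.014, 'gripper_force': 29.9986}
orange [ 267  189   30  126 2869] rect [0.5085 0.2214] [0.0697 0.0313] 8.18 z [0.1591 0.1697 0.1709 0.1717 0.1722]
  topfit plane z=a+bx+cy [ 0.1709  0.0071 -0.0069] dir [0.9886 0.1509 0.5088 0.221 ]
```

Still, level, held for over 3.5 s.

```bash
python3 -c "
from station import job; print(job.job_done())"
```

```text
the job is handed in; nothing more can be done
None
```

The job is handed in at about 15 s: the tray is held still and level in the gripper, its pocket centred under the lens to within about 2 mm, and the ball in its pocket about 60 mm below the lens face.

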